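Tip a carton flat into the photo frame

ROBOT

A 7-joint arm with a two-finger parallel gripper is mounted at the origin on a cart in front of the work surface, level with it; the furniture and walls round the work are solid. World frame = base frame: x ahead of the robot, y to its left, z up, the work surface at z = 0. Lengths are in mm, angles in rad, forces in N, time in s.
With the tool pointing down it reaches from about 400 to 875 mm from the base axis. Payload 4.4 kg.
Tool frame: the origin (TCP) lies midway between the tips of the shut fingers; the grasp point (between the pads) lies 19 mm behind it; z points along the fingers, y is the line along which they close (so a half turn about z gives the same grasp; the last joint's range is limited). The gripper opens to 85 mm and grips with 20 to 120 N. Pads are 22 mm wide; open, the fingers measure 114 mm over their backs; the gripper's body (76 mm by 85 mm) begins 54 mm behind the grasp point. The pads swing forward as they close: fully open they stand 13 mm farther back than shut.
Start: joints at [-0.066, 0.628, 0.038, 1.517, -0.027, 0.996, -0.02], TCP at [650.014, 0.027, 231.313] pointing down, gripper open.
Joint ranges: [-3.06, 3.06], [-0.37, 2.12], [-1.25, 1.32], [0.18, 2.47], [-1.1, 4.24], [0.23, 1.98], [-2.94, 2.94]. Speed limits (rad/s): [2.57, 2.57, 3.14, 3.14, 3.14, 3.14, 3.14].

INTERFACE

Orientations are given as [roll, pitch, yaw] about the fixed x, y, z axes, in that order (R = Rz(yaw) Ry(pitch) Rx(roll)).
In Python, from cell import ctrl, get_image, get_calibration gives the robot as it stands.
- The arm moves only by the shell command python3 -m creep 'ROWS'. ROWS is JSON, a list of rows, each an object of numbers: "dx", "dy", "dz": the shift along the world's x, y, z normalised to -1 to 1, where 1 is 0.4 m; "rx", "ry", "rz": the turn, a rotation vector about the world's x, y, z normalised to -1 to 1, where 1 is 2 pi rad; "grip": the closure, from -1 (fully open) to 1 (shut). A call has exactly 5 rows; each row is the pose to reach, as a shift and turn from the pose commanded when the call began, turning the shorter way round; what a row does not reach only later rows make up. A row lasts 1/8 s, in which the tool goes at most 62.5 mm and 10.7 degrees, less where a joint would pass 70% of its speed; a pose out of reach is approached as far as the arm can. A call with a number of a shift or a turn outside -1 to 1 is refused whole. A call with a gripper value outside its range is refused whole. The fingers move at their own pace and stop on an object; the grip force is fixed at half the most. Time passes only in rows, so rows that repeat a pose let the fingers close, or fill a call up. It gives the time, the measured TCP pose, the force, the opening and the grip force at its end, in the units of the state.
- ctrl.read_state(): the state, without advancing time (a new reading comes with each control period).
- get_image(name): name is "scene" or "side" or "wrist"; returns the picture (400x640x3 uint8, red, green, blue); there is no depth.
- get_calibration(name): a dict with "mtx" (3x3 intrinsics, pixels), "world_from_camera" (4x4, takes a point from camera to world coordinates). Camera axes: x right, y down, z forward; pixel columns grow to the right and rows downward; lengths in mm; the calibration is good to about 2 mm. The wrist camera is an equidistant fisheye: a pixel r from the principal point sees the ray r / f radians off the axis. A picture is of the moment at which its call begins: read the wrist's pose just before it. get_calibration takes no time and is no camera call; for the wrist camera it gives the pose at the moment of the call.
- ctrl.finish_job(): hands the job in; it is judged then, once.
The state is a dict: "clock": time; "qpos": joint angles; "qd": joint speeds; "tau": joint torques, N m; "eef_pos": TCP position; "tool_rot": TCP orientation; "force": force on the tool from outside, world axes, zero at the start; "torque": the same for the moment, N m; "width": finger opening in mm; "gripper_force": force on a finger pad.
Only numpy, scipy, OpenCV 4.12 (cv2) and the standard library are available. Lean on these libraries where they do the work, as an engineer would, in place of code of your own. Each camera call takes 0.05 s, during which the arm holds its last target. There are 200 camera calls.

TASK

Lay the light-blue carton with the purple foot flat for its stock photo with gentle pushes of the fingertips, never gripping or lifting it: slide it along the mat, still standing, until its far foot is over the near tape of the yellow frame or just inside, and let it stand there a moment. Then push it high up so that it topples away and lands on its broad side inside the frame. It must not fall over anywhere else and must end wholly within the frame (overlapping the tape is fine); leave the other cartons and the vials as they stand.

Things in the scene. Friction and masses are not known exactly. Their poses are not given: they have to be found in the camera images.
- carton: the carton to tip: closed, light blue with a purple foot, about 30 g, 56 mm wide (its x), 34 mm thick (its y), 70 mm high (its z). Origin: centre of its underside. It starts standing on the mat (underside at z = 2 mm), 22 to 62 mm short of the frame's tape, a broad 56x70 mm face squarely (within 7 degrees) towards the frame
- carton_middle (a point): the middle of the carton's volume, 35 mm above its underside
- photo_mat: the fixed dark green mat, 250 mm long (x axis, pointing away from the robot to within 26 degrees), 150 mm wide (y axis), 2 mm thick, lying on the worktop. Origin: centre of its underside. Top at z = 2 mm. The frame is marked on its far half
- frame (a point): centre of the frame of yellow tape on the mat's top, 55 mm along the mat's x axis from the mat's centre; axes as the mat's. The tape is flat (no edge to catch on) and 8 mm wide; the opening inside it is 106 mm along x and 90 mm along y, outside it measures 122 x 106 mm
- foot_a (a point): middle (halfway through the 34 mm thickness) of one bottom corner edge of the carton, at x = -28 mm, y = 0, z = 0 mm in the carton's frame
- foot_b (a point): middle (halfway through the 34 mm thickness) of the other bottom corner edge of the carton, at x = +28 mm, y = 0, z = 0 mm in the carton's frame
- top_a (a point): middle (halfway through the 34 mm thickness) of one top corner edge of the carton, at x = -28 mm, y = 0, z = 70 mm in the carton's frame
- top_b (a point): middle (halfway through the 34 mm thickness) of the other top corner edge of the carton, at x = +28 mm, y = 0, z = 70 mm in the carton's frame
- tall_carton: bystander, to be left alone: a light-blue folding carton with a darker blue foot, 50x32x82 mm, standing loose on the worktop beside the mat, about 155 mm to the left of the mat's long centre line. Origin: centre of its underside
- orange_carton: bystander, to be left alone: a white folding carton with an orange foot, 60x30x78 mm, standing loose on the worktop beside the mat, about 155 mm to the right of the mat's long centre line. Origin: centre of its underside
- vial_a: bystander, to be left alone: a vial with a white cap and a green band, 36 mm across, 56 mm high, standing loose on the worktop beside the mat, about 135 mm to the right of the mat's long centre line. Origin: centre of its underside
- vial_b: bystander, to be left alone: a vial with a light-blue cap and a blue band, 36 mm across, 65 mm high, standing loose on the worktop beside the mat, about 140 mm to the right of the mat's long centre line. Origin: centre of its underside
- vial_c: bystander, to be left alone: a vial with a white cap and a green band, 36 mm across, 63 mm high, standing loose on the worktop beside the mat, about 135 mm to the left of the mat's long centre line. Origin: centre of its underside
- vial_d: bystander, to be left alone: a vial with a light-blue cap and a purple band, 31 mm across, 67 mm high, standing loose on the worktop beside the mat, about 140 mm to the left of the mat's long centre line. Origin: centre of its underside

How it is judged:
By the outcome, as a careful person would: the job done as asked, in the order asked, and still so for the second after the job is handed in, with the robot touching nothing.
It also fails if it takes over 40 s, if anything falls off the work surface, if the arm or the gripper's body presses on something with over 40 N, if the wrist force passes 120 N, or if a joint passes its speed limit or range.

## Working session

There is one attempt and no reset: what is moved stays moved. The work goes in short steps, Python scripts to look and compute and a shell command to move; the robot and the scene stay as the last step left them, time stands still between calls to the robot, and variables do not carry over. Pictures are saved under pics/ and viewed, at most 10 in all, crops included, and the job is handed in when it is done.

```bash
mkdir -p pics; ls; python3 - <<'E'
from cell import ctrl,get_image,get_calibration
import cv2,numpy as np
for n in ("scene","side"):
    im=get_image(n); cv2.imwrite(f"pics/{n}0.png",im[:,:,::-1])
    c=get_calibration(n); print(n,np.round(c["mtx"],1).tolist(),np.round(c["world_from_camera"],3).tolist())
s=ctrl.read_state(); print(s["clock"],s["eef_pos"],s["tool_rot"],s["width"])
E
```

```text
pics
scene [[368.0, 0.0, 323.5], [0.0, 368.0, 201.7], [0.0, 0.0, 1.0]] [[0.823, -0.228, 0.52, 162.895], [-0.567, -0.359, 0.741, -609.373], [0.018, -0.905, -0.424, 428.283], [0.0, 0.0, 0.0, 1.0]]
side [[506.1, 0.0, 312.9], [0.0, 506.1, 198.7], [0.0, 0.0, 1.0]] [[1.0, -0.002, -0.016, 625.104], [0.012, -0.603, 0.798, -755.138], [-0.012, -0.798, -0.603, 664.567], [0.0, 0.0, 0.0, 1.0]]
0.1 [6.49450335e+02 1.68879362e-02 2.30503520e+02] [-3.13991901e+00  3.68346464e-05  1.57081801e+00] 85.66044985422546
```

View pics/scene0.png

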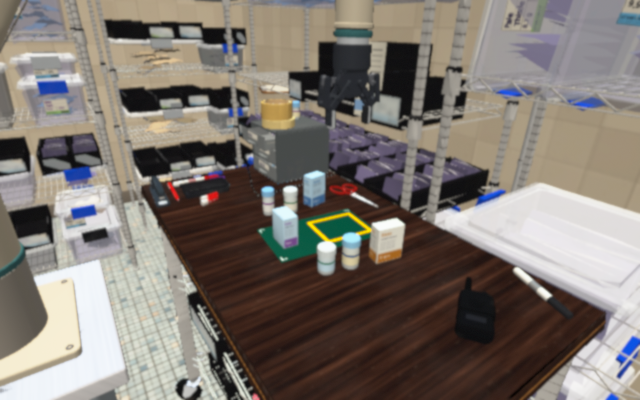

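View pics/side0.png

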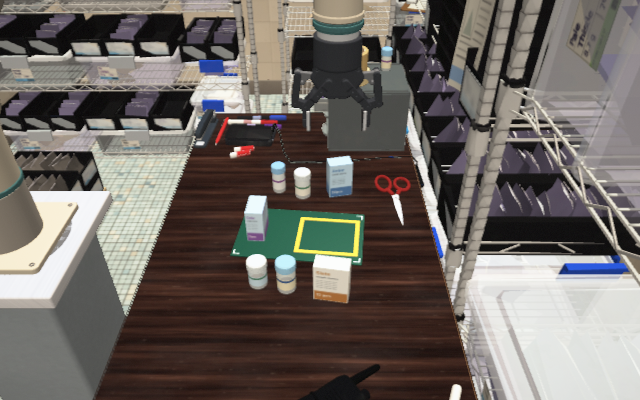

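The side view shows the carton at about (257,218), standing on the mat's near end, with the yellow frame at (297–360, 218–255). In the scene view the carton is at (285,228). Next I'll measure both by segmentation.

```bash
cat > h.py <<'E'
from cell import ctrl,get_image,get_calibration
import cv2,numpy as np
def plane(n,uv,z):
    c=get_calibration(n);K=c["mtx"];T=np.array(c["world_from_camera"])
    uv=np.atleast_2d(np.array(uv,float))
    d=np.c_[uv,np.ones(len(uv))]@np.linalg.inv(K).T@T[:3,:3].T
    o=T[:3,3]; return (o+d*((z-o[2])/d[:,2])[:,None])[:,:2]
def proj(n,P):
    c=get_calibration(n);K=np.array(c["mtx"]);T=np.linalg.inv(c["world_from_camera"])
    p=np.atleast_2d(P)@T[:3,:3].T+T[:3,3]; p=p@K.T
    return p[:,:2]/p[:,2:]
def frame(n,im):
    h=cv2.cvtColor(im,cv2.COLOR_RGB2HSV)
    m=cv2.inRange(h,(22,150,120),(35,255,255))
    k,l,st,_=cv2.connectedComponentsWithStats(m); i=1+np.argmax(st[1:,4])
    v,u=np.where(l==i); w=plane(n,np.c_[u,v],2).astype(np.float32)
    return cv2.minAreaRect(w)
E
python3 - <<'E'
from h import *
for n,(a,b,c,d) in {"side":(225,375,185,270),"scene":(250,400,195,270)}.items():
    im=cv2.imread(f"pics/{n}0.png")[:,:,::-1].copy()
    print(n,frame(n,im))
    h=cv2.cvtColor(im,cv2.COLOR_RGB2HSV)
    cv2.imwrite(f"pics/{n}0c.png",cv2.resize(im[c:d,a:a+100,::-1],None,fx=6,fy=6,interpolation=cv2.INTER_CUBIC))
im=get_image("wrist"); cv2.imwrite("pics/w0.png",im[:,:,::-1])
c=get_calibration("wrist"); print(np.round(c["mtx"],1).tolist(),np.round(c["world_from_camera"],3).tolist())
E
```

```text
side ((637.13671875, 1.4606170654296875), (106.17058563232422, 122.24534606933594), 83.99323272705078)
scene ((638.1768188476562, 2.3150482177734375), (115.1523208618164, 128.62042236328125), 83.44007873535156)
[[309.7, 0.0, 322.0], [0.0, 309.7, 201.7], [0.0, 0.0, 1.0]] [[1.0, 0.001, -0.001, 650.393], [0.001, -0.951, -0.31, 80.249], [-0.001, 0.31, -0.951, 373.602], [0.0, 0.0, 0.0, 1.0]]
```

View pics/side0c.png

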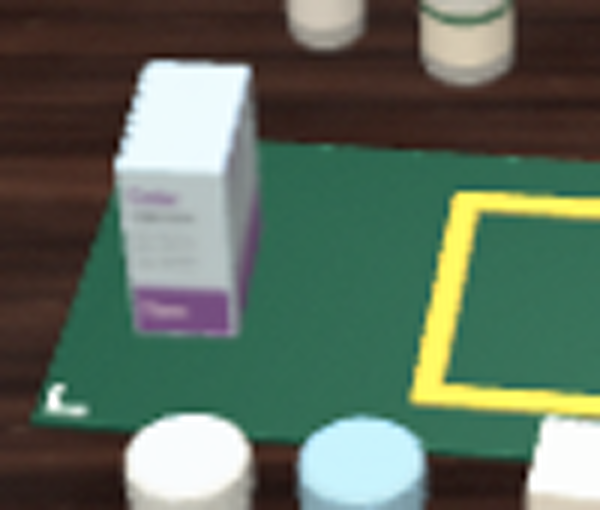

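View pics/w0.png

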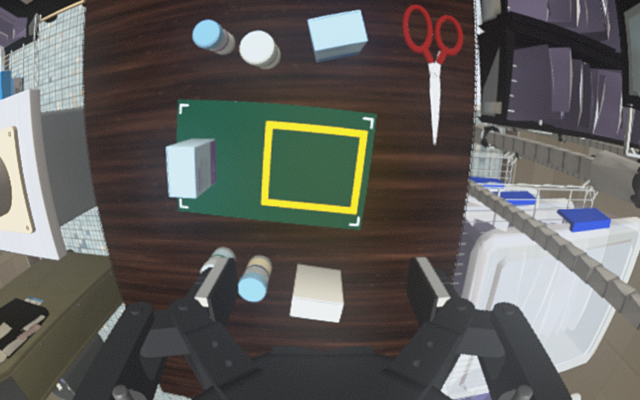

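The crop shows the carton's base corners at about (137,330) and (235,335) and its top corners at (117,168), (225,174), (251,67) and (147,62). The wrist view agrees: the carton is at (190,168) and the frame spans (262–368, 122–213). Next I'll fit the carton pose.

```bash
python3 - <<'E'
from h import *
from scipy.optimize import least_squares
uv=(np.array([(137,332),(235,336),(117,168),(225,174),(251,67),(147,62)])+.5)/6-.5+[225,185]
# thick axis t, wide axis w (left)
L=[(-17,-28,2),(17,-28,2),(-17,-28,72),(17,-28,72),(17,28,72),(-17,28,72)]
def pts(p,L=L):
    c,s=np.cos(p[2]),np.sin(p[2]); L=np.array(L,float)
    return np.c_[p[0]+c*L[:,0]-s*L[:,1],p[1]+s*L[:,0]+c*L[:,1],L[:,2]]
r=least_squares(lambda p:(proj("side",pts(p))-uv).ravel(),[530,0,-.1])
p=r.x;print(p,np.degrees(p[2]),np.round(r.fun,1))
F=np.array([637.1,1.5]);a=np.radians(-6);X=np.array([np.cos(a),np.sin(a)]);Y=np.array([-X[1],X[0]])
d=p[:2]-F;print("in frame",d@X,d@Y,"gap",-61-(d@X+17))
# wrist check
c=get_calibration("wrist");T=np.linalg.inv(c["world_from_camera"]);q=pts(p,L+[(17,28,2)])@T[:3,:3].T+T[:3,3]
th=np.arctan2(np.hypot(q[:,0],q[:,1]),q[:,2]);ph=np.arctan2(q[:,1],q[:,0])
print(np.round(np.c_[322+309.7*th*np.cos(ph),201.7+309.7*th*np.sin(ph)],0).tolist())
h=cv2.imread("pics/w0.png");m=cv2.inRange(cv2.cvtColor(h,cv2.COLOR_BGR2HSV),(22,150,120),(35,255,255))
v,u=np.where(m>0);k=(u>250)&(u<380)&(v>110)&(v<225);u=u[k]-322.;v=v[k]-201.7
r=np.hypot(u,v);th=r/309.7;D=np.c_[np.sin(th)*u/r,np.sin(th)*v/r,np.cos(th)];T=np.array(c["world_from_camera"]);D=D@T[:3,:3].T
w=T[:3,3]+D*((2-T[2,3])/D[:,2])[:,None];print(cv2.minAreaRect(w[:,:2].astype(np.float32)))
E
```

```text
[ 4.98627195e+02  1.33156545e+01 -6.83719827e-02] -3.9174260454868017 [-0.2  0.4  0.6  0.5 -0.2 -0.1 -0.3 -0.4 -0.1 -0.4  0.2 -0.2]
in frame -138.9493090003154 -2.7234223978630627 gap 60.949309000315395
[[192.0, 182.0], [216.0, 183.0], [169.0, 198.0], [196.0, 200.0], [194.0, 148.0], [166.0, 148.0], [216.0, 140.0]]
((638.0475463867188, 2.1730728149414062), (107.68012237548828, 123.59768676757812), 84.14012145996094)
```

```bash
python3 -m creep '[{"dx":-0.1,"dy":0.01,"dz":-0.02,"rz":-0.0267,"grip":0.58},{"dx":-0.2,"dy":0.02,"dz":-0.04,"rz":-0.0533,"grip":0.58},{"dx":-0.3,"dy":0.03,"dz":-0.06,"rz":-0.08,"grip":0.58},{"dx":-0.4,"dy":0.04,"dz":-0.08,"rz":-0.1067,"grip":0.58},{"dx":-0.48,"dy":0.046,"dz":-0.1,"rz":-0.1333,"grip":0.58}]'
python3 -m creep '[{"dx":-0.005,"dy":0,"dz":-0.02,"rz":-0.0267,"grip":0.58},{"dx":-0.01,"dy":0,"dz":-0.04,"rz":-0.0533,"grip":0.58},{"dx":-0.015,"dy":0,"dz":-0.06,"rz":-0.08,"grip":0.58},{"dx":-0.0175,"dy":0,"dz":-0.08,"rz":-0.1067,"grip":0.58},{"dx":-0.0175,"dy":0,"dz":-0.1,"rz":-0.1333,"grip":0.58}]'
python3 -c "
from h import *
s=ctrl.read_state();print(s['clock'],s['eef_pos'],s['tool_rot'],s['width'],s['force'])"
```

```text
0.15 [6.49531523e+02 1.38209635e-02 2.30592944e+02] [-3.14012165e+00  3.53469307e-05  1.57078649e+00] 85.25568357753332 [0.46648768 0.31090595 0.51977543]$[0]: bad value
$[0]: bad value
```

```bash
python3 -m creep '[{"dx":-0.1,"dy":0.01,"dz":-0.02,"rx":0,"ry":0,"rz":-0.0267,"grip":0.58},{"dx":-0.2,"dy":0.02,"dz":-0.04,"rx":0,"ry":0,"rz":-0.0533,"grip":0.58},{"dx":-0.3,"dy":0.03,"dz":-0.06,"rx":0,"ry":0,"rz":-0.08,"grip":0.58},{"dx":-0.4,"dy":0.04,"dz":-0.08,"rx":0,"ry":0,"rz":-0.1067,"grip":0.58},{"dx":-0.48,"dy":0.046,"dz":-0.1,"rx":0,"ry":0,"rz":-0.1333,"grip":0.58}]'
```

```text
clock: 0.78
eef_pos: [456.1, 18.6, 191.0]
tool_rot: [-3.141, 0.0, 0.728]
force: [0.1, 0.2, 0.8]
width: 17.9
gripper_force: 0.0
```

```bash
python3 -m creep '[{"dx":-0.005,"dy":0,"dz":-0.02,"rx":0,"ry":0,"rz":-0.0267,"grip":0.58},{"dx":-0.01,"dy":0,"dz":-0.04,"rx":0,"ry":0,"rz":-0.0533,"grip":0.58},{"dx":-0.015,"dy":0,"dz":-0.06,"rx":0,"ry":0,"rz":-0.08,"grip":0.58},{"dx":-0.0175,"dy":0,"dz":-0.08,"rx":0,"ry":0,"rz":-0.1067,"grip":0.58},{"dx":-0.0175,"dy":0,"dz":-0.1,"rx":0,"ry":0,"rz":-0.1333,"grip":0.58}]'
python3 - <<'E'
from h import *
im=get_image("side");cv2.imwrite("pics/s1.png",cv2.resize(im[100:300,180:380,::-1],None,fx=3,fy=3,interpolation=cv2.INTER_CUBIC))
s=ctrl.read_state();print(s['eef_pos'],s['tool_rot'],s['width'])
E
```

```text
clock: 1.4
eef_pos: [450.9, 18.5, 151.0]
tool_rot: [3.142, 0.0, -0.11]
force: [-0.2, 0.4, 0.3]
width: 17.9
gripper_force: 0.0
[450.35164829  18.58559484 150.20654312] [ 3.14093788e+00  1.60762746e-03 -1.14089955e-01] 18.09336319722
```

View pics/s1.png

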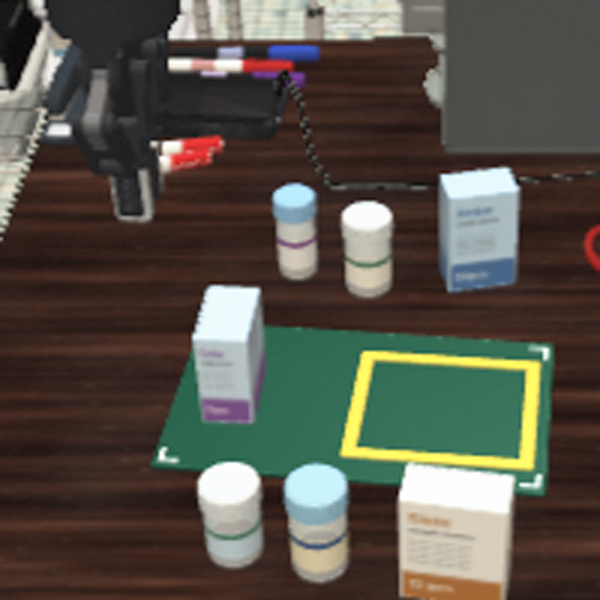

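The view shows the fingers behind the carton, with the tips at (130,215). The wrist camera housing juts forward over the carton line at about (215,100), and it could be low enough to touch the carton's top during a low push. I'll turn the tool half round so the housing trails.

```bash
python3 -m creep '[{"dx":0,"dy":0,"dz":0,"rx":0,"ry":0,"rz":0.025,"grip":0.58},{"dx":0,"dy":0,"dz":0,"rx":0,"ry":0,"rz":0.05,"grip":0.58},{"dx":0,"dy":0,"dz":0,"rx":0,"ry":0,"rz":0.075,"grip":0.58},{"dx":0,"dy":0,"dz":0,"rx":0,"ry":0,"rz":0.1,"grip":0.58},{"dx":0,"dy":0,"dz":0,"rx":0,"ry":0,"rz":0.125,"grip":0.58}]' | grep rot
python3 -m creep '[{"dx":0,"dy":0,"dz":0,"rx":0,"ry":0,"rz":0.025,"grip":0.58},{"dx":0,"dy":0,"dz":0,"rx":0,"ry":0,"rz":0.05,"grip":0.58},{"dx":0,"dy":0,"dz":0,"rx":0,"ry":0,"rz":0.075,"grip":0.58},{"dx":0,"dy":0,"dz":0,"rx":0,"ry":0,"rz":0.1,"grip":0.58},{"dx":0,"dy":0,"dz":0,"rx":0,"ry":0,"rz":0.125,"grip":0.58}]' | grep rot
python3 -m creep '[{"dx":0,"dy":0,"dz":0,"rx":0,"ry":0,"rz":0.025,"grip":0.58},{"dx":0,"dy":0,"dz":0,"rx":0,"ry":0,"rz":0.05,"grip":0.58},{"dx":0,"dy":0,"dz":0,"rx":0,"ry":0,"rz":0.075,"grip":0.58},{"dx":0,"dy":0,"dz":0,"rx":0,"ry":0,"rz":0.1,"grip":0.58},{"dx":0,"dy":0,"dz":0,"rx":0,"ry":0,"rz":0.125,"grip":0.58}]' | grep rot
python3 -m creep '[{"dx":0,"dy":0,"dz":0,"rx":0,"ry":0,"rz":0.025,"grip":0.58},{"dx":0,"dy":0,"dz":0,"rx":0,"ry":0,"rz":0.05,"grip":0.58},{"dx":0,"dy":0,"dz":0,"rx":0,"ry":0,"rz":0.075,"grip":0.58},{"dx":0,"dy":0,"dz":0,"rx":0,"ry":0,"rz":0.1,"grip":0.58},{"dx":0,"dy":0,"dz":0,"rx":0,"ry":0,"rz":0.125,"grip":0.58}]'
```

```text
tool_rot: [3.141, -0.0, 0.689]
tool_rot: [3.141, 0.0, 1.474]
tool_rot: [3.141, 0.001, 2.259]
clock: 3.95
eef_pos: [451.2, 18.2, 151.5]
tool_rot: [-3.141, 0.001, 3.045]
force: [-0.9, 1.6, 0.3]
width: 18.1
gripper_force: 0.0
```

```bash
python3 -m creep '[{"dx":0,"dy":0,"dz":-0.09,"rx":0,"ry":0,"rz":0,"grip":0.58},{"dx":0,"dy":0,"dz":-0.18,"rx":0,"ry":0,"rz":0,"grip":0.58},{"dx":0,"dy":0,"dz":-0.27,"rx":0,"ry":0,"rz":0,"grip":0.58},{"dx":0,"dy":0,"dz":-0.32,"rx":0,"ry":0,"rz":0,"grip":0.58},{"dx":0,"dy":0,"dz":-0.3425,"rx":0,"ry":0,"rz":0,"grip":0.58}]'
python3 - <<'E'
from h import *
im=get_image("side");cv2.imwrite("pics/s2.png",cv2.resize(im[150:270,190:350,::-1],None,fx=4,fy=4,interpolation=cv2.INTER_CUBIC))
E
```

```text
clock: 4.58
eef_pos: [450.7, 18.5, 13.2]
tool_rot: [-3.141, -0.001, 3.04]
force: [-0.6, 0.3, 0.1]
width: 17.9
gripper_force: 0.0
```

View pics/s2.png

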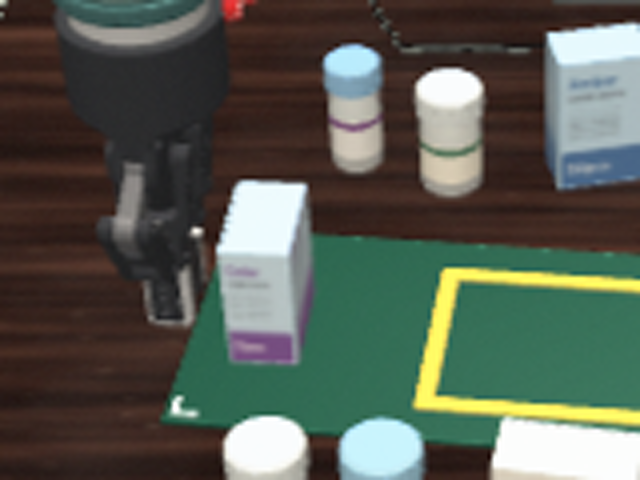

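The fingertips are down behind the carton at (170,320), clear of it, and the gripper body is well above its top. I'll start pushing slowly.

```bash

python3 -m creep '[{"dx":0.0125,"dy":-0.0013,"dz":0,"rx":0,"ry":0,"rz":0,"grip":0.58},{"dx":0.025,"dy":-0.0026,"dz":0,"rx":0,"ry":0,"rz":0,"grip":0.58},{"dx":0.0375,"dy":-0.0039,"dz":0,"rx":0,"ry":0,"rz":0,"grip":0.58},{"dx":0.05,"dy":-0.0052,"dz":0,"rx":0,"ry":0,"rz":0,"grip":0.58},{"dx":0.0625,"dy":-0.0065,"dz":0,"rx":0,"ry":0,"rz":0,"grip":0.58}]' | egrep "pos|force"
python3 -m creep '[{"dx":0.0125,"dy":-0.0013,"dz":0,"rx":0,"ry":0,"rz":0,"grip":0.58},{"dx":0.025,"dy":-0.0026,"dz":0,"rx":0,"ry":0,"rz":0,"grip":0.58},{"dx":0.0375,"dy":-0.0039,"dz":0,"rx":0,"ry":0,"rz":0,"grip":0.58},{"dx":0.05,"dy":-0.0052,"dz":0,"rx":0,"ry":0,"rz":0,"grip":0.58},{"dx":0.0625,"dy":-0.0065,"dz":0,"rx":0,"ry":0,"rz":0,"grip":0.58}]' | egrep "pos|force"
cat > fit.py <<'E'
import sys
from h import *
from scipy.optimize import minimize
# silhouette fit of the carton in the side view (light blue/purple vs mat), upright
L=np.array([(x,y,z) for x in(-17,17) for y in(-28,28) for z in(2,72)],float)
def hull(p):
    c,s=np.cos(p[2]),np.sin(p[2])
    P=np.c_[p[0]+c*L[:,0]-s*L[:,1],p[1]+s*L[:,0]+c*L[:,1],L[:,2]]
    return cv2.convexHull(proj("side",P).astype(np.float32))[:,0]
im=get_image("side");S=4;u0,v0=200,170
big=cv2.resize(im[v0:270,u0:360],None,fx=S,fy=S,interpolation=cv2.INTER_CUBIC)
h=cv2.cvtColor(big,cv2.COLOR_RGB2HSV)
m=((h[...,2]>150)&(h[...,1]<90))|((h[...,0]>125)&(h[...,0]<165)&(h[...,1]>50))
g=eval(sys.argv[1]); m=m.astype(np.uint8)
roi=np.zeros_like(m);k=((hull(g)-[u0,v0]+.5)*S)
cv2.fillConvexPoly(roi,k.astype(int),1);roi=cv2.dilate(roi,np.ones((41,41)));m&=roi
m=cv2.morphologyEx(m,cv2.MORPH_CLOSE,np.ones((9,9)));n,l,st,_=cv2.connectedComponentsWithStats(m);m=(l==1+np.argmax(st[1:,4])).astype(np.uint8)
def cost(p):
    a=np.zeros_like(m);cv2.fillConvexPoly(a,np.round(((hull(p)-[u0,v0]+.5)*S-.5)*16).astype(int),1,8,4)
    return float((a!=m).sum())
p=np.array(g,float);r=minimize(cost,p,method="Nelder-Mead",options=dict(initial_simplex=[p,p+[6,0,0],p+[0,6,0],p+[0,0,.08]],xatol=.01))
p=r.x;a=np.radians(-6);X=np.array([np.cos(a),np.sin(a)]);d=p[:2]-[637.4,1.7]
print(np.round(p,2),"deg",round(np.degrees(p[2]),1),"far foot",round(d@X+17,1),"lat",round(d@[-X[1],X[0]],1),"miss",r.fun/m.sum())
cv2.polylines(big,[np.round((hull(p)-[u0,v0]+.5)*S).astype(int)],True,(255,0,0),1)
cv2.imwrite(f"pics/{sys.argv[2]}.png",big[:,:,::-1])
E
python3 fit.py "[525,10,-.1]" f1
```

```text
eef_pos: [476.4, 15.7, 14.5]
force: [-0.4, -0.4, 0.7]
gripper_force: 0.1
eef_pos: [501.3, 13.2, 14.3]
force: [0.2, 0.3, 0.2]
gripper_force: 0.1
[ 5.2824e+02  1.2480e+01 -2.0000e-02] deg -1.2 far foot -92.7 lat -0.7 miss 0.1883082507751645
```

View pics/f1.png

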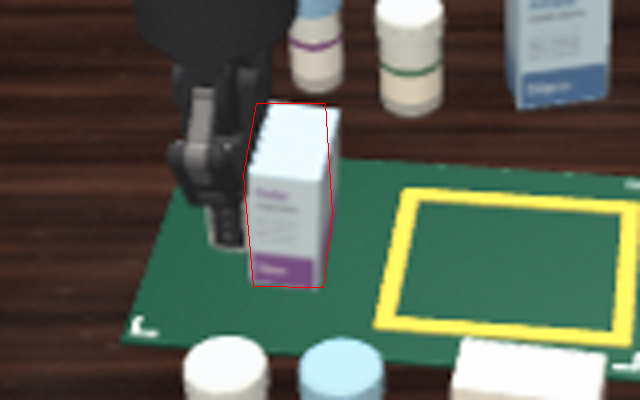

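The carton is still standing and has been pushed along. Its corners are at about (252,283), (318,288), (340,108) and (265,102). The silhouette mask lost the shaded face, so I'll use the corners instead.

```bash
cat > cf.py <<'E'
import sys
from h import *
from scipy.optimize import least_squares
L=np.array([(-17,-28,2),(17,-28,2),(17,28,72),(-17,28,72)],float)
uv=(np.array(eval(sys.argv[1]))+.5)/4-.5+[200,170]
def pts(p):
    c,s=np.cos(p[2]),np.sin(p[2]);return np.c_[p[0]+c*L[:,0]-s*L[:,1],p[1]+s*L[:,0]+c*L[:,1],L[:,2]]
r=least_squares(lambda p:(proj("side",pts(p))-uv).ravel(),[540,5,-.1]);p=r.x
a=np.radians(-6);X=np.array([np.cos(a),np.sin(a)]);Y=np.array([-X[1],X[0]]);d=p[:2]-[637.4,1.7];t=ctrl.read_state()["eef_pos"][:2]-[637.4,1.7]
print(p,np.degrees(p[2]),"far foot",d@X+17,"lat",d@Y,"tcp",t@X,t@Y,np.round(r.fun,1))
E
python3 cf.py "[(252,283),(318,288),(340,108),(265,102)]"
```

```text
[ 5.30714375e+02  1.15675849e+01 -1.48810762e-01] -8.52622863155339 far foot -90.13263299761454 lat -1.3381551972339594 tcp -135.60282379562923 -2.749755923633961 [-0.2 -0.   0.3  0.5 -1.  -0.2  0.8 -0.2]
```

```bash

python3 -m creep '[{"dx":0.0125,"dy":-0.0013,"dz":0,"rx":0,"ry":0,"rz":0,"grip":0.58},{"dx":0.025,"dy":-0.0026,"dz":0,"rx":0,"ry":0,"rz":0,"grip":0.58},{"dx":0.0375,"dy":-0.0039,"dz":0,"rx":0,"ry":0,"rz":0,"grip":0.58},{"dx":0.05,"dy":-0.0052,"dz":0,"rx":0,"ry":0,"rz":0,"grip":0.58},{"dx":0.0625,"dy":-0.0065,"dz":0,"rx":0,"ry":0,"rz":0,"grip":0.58}]' | egrep "pos|force"
python3 -m creep '[{"dx":0.0085,"dy":-0.0009,"dz":0,"rx":0,"ry":0,"rz":0,"grip":0.58},{"dx":0.016,"dy":-0.0017,"dz":0,"rx":0,"ry":0,"rz":0,"grip":0.58},{"dx":0.0225,"dy":-0.0024,"dz":0,"rx":0,"ry":0,"rz":0,"grip":0.58},{"dx":0.0275,"dy":-0.0029,"dz":0,"rx":0,"ry":0,"rz":0,"grip":0.58},{"dx":0.03,"dy":-0.0031,"dz":0,"rx":0,"ry":0,"rz":0,"grip":0.58}]' | egrep "pos|force"
python3 - <<'E'
from h import *
im=get_image("side");cv2.imwrite("pics/s3.png",cv2.resize(im[170:270,200:360,::-1],None,fx=4,fy=4,interpolation=cv2.INTER_CUBIC))
E
```

```text
eef_pos: [526.3, 10.6, 14.3]
force: [0.6, -0.6, 0.2]
gripper_force: 0.1
eef_pos: [538.1, 9.4, 14.3]
force: [-0.5, -0.3, -0.4]
gripper_force: 0.1
```

View pics/s3.png

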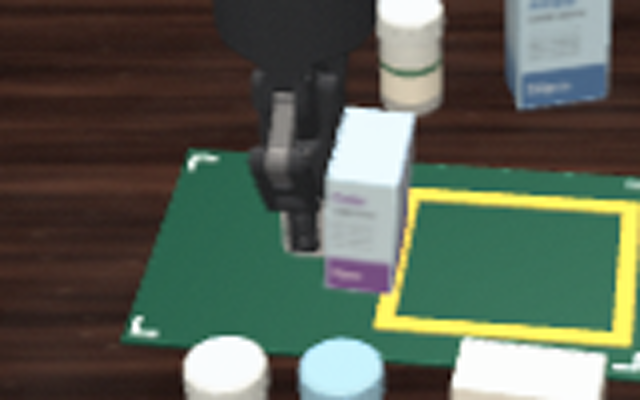

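The carton is standing with its far near-side corner at (391,292), on the tape, which spans about 382–401 in that row. The other corners are at (325,287), (414,113) and (342,108).

```bash
python3 cf.py "[(325,287),(391,292),(414,113),(342,108)]"
```

```text
[ 5.67271719e+02  7.88803327e+00 -1.70854708e-01] -9.78925365151174 far foot -53.39093685553951 lat -1.1762669003692334 tcp -99.44827631259214 -2.724135206744844 [-0.2  0.1  0.3  0.8 -0.6 -0.3  0.4 -0.7]
```

```bash

python3 -m creep '[{"dx":-0.01,"dy":0.001,"dz":0,"rx":0,"ry":0,"rz":0,"grip":0.58},{"dx":-0.03,"dy":0.0031,"dz":0,"rx":0,"ry":0,"rz":0,"grip":0.58},{"dx":-0.05,"dy":0.0052,"dz":0,"rx":0,"ry":0,"rz":0,"grip":0.58},{"dx":-0.05,"dy":0.0052,"dz":0.02,"rx":0,"ry":0,"rz":0,"grip":0.58},{"dx":-0.05,"dy":0.0052,"dz":0.04,"rx":0,"ry":0,"rz":0,"grip":0.58}]' | egrep "pos|force"
python3 -m creep '[{"dx":0,"dy":0,"dz":0.025,"rx":0,"ry":0,"rz":0,"grip":0.58},{"dx":0,"dy":0,"dz":0.05,"rx":0,"ry":0,"rz":0,"grip":0.58},{"dx":0,"dy":0,"dz":0.0725,"rx":0,"ry":0,"rz":0,"grip":0.58},{"dx":0,"dy":0,"dz":0.0825,"rx":0,"ry":0,"rz":0,"grip":0.58},{"dx":0,"dy":0,"dz":0.0825,"rx":0,"ry":0,"rz":0,"grip":0.58}]' | egrep "pos|force"
python3 -m creep '[{"dx":0,"dy":0,"dz":0,"rx":0,"ry":0,"rz":0,"grip":0.58},{"dx":0,"dy":0,"dz":0,"rx":0,"ry":0,"rz":0,"grip":0.58},{"dx":0,"dy":0,"dz":0,"rx":0,"ry":0,"rz":0,"grip":0.58},{"dx":0,"dy":0,"dz":0,"rx":0,"ry":0,"rz":0,"grip":0.58},{"dx":0,"dy":0,"dz":0,"rx":0,"ry":0,"rz":0,"grip":0.58}]'
python3 - <<'E'
from h import *
im=get_image("side");cv2.imwrite("pics/s4.png",cv2.resize(im[170:270,200:360,::-1],None,fx=4,fy=4,interpolation=cv2.INTER_CUBIC))
E
```

```text
eef_pos: [518.3, 11.6, 31.0]
force: [-0.4, 0.0, 0.4]
gripper_force: 0.0
eef_pos: [518.2, 11.4, 63.6]
force: [0.2, 0.4, -0.1]
gripper_force: 0.0
clock: 9.1
eef_pos: [518.0, 11.5, 63.3]
tool_rot: [3.142, -0.0, 3.037]
force: [-0.3, 0.0, -0.3]
width: 18.3
gripper_force: 0.0
```

View pics/s4.png

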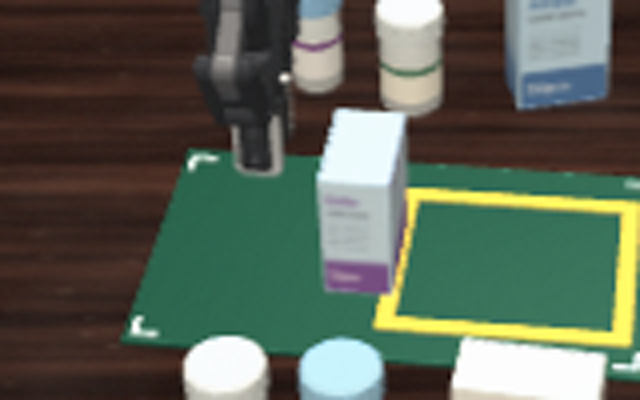

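The carton is standing freely with its foot corners at (323,290) and (390,293) and its top corners at (406,114) and (333,109). It had been leaning by a hair during the push.

```bash
python3 cf.py "[(323,290),(390,293),(406,114),(333,109)]"
```

```text
[ 5.64895770e+02  6.74516246e+00 -1.12406350e-01] -6.440409457672513 far foot -55.63440686980579 lat -2.561231162644625 tcp -119.79101721443013 -2.7424736263174374 [-0.2  0.1  0.3  0.7 -0.6 -0.5  0.5 -0.4]
```

```bash
cat > ft.py <<'E'
from h import *
im=get_image("side");h=cv2.cvtColor(im,cv2.COLOR_RGB2HSV)
def bb(m):
    n,l,st,ce=cv2.connectedComponentsWithStats(m);i=1+np.argmax(st[1:,4]);return st[i].tolist(),np.round(ce[i],1)
R=(slice(185,270),slice(265,370))
print("purple",bb(cv2.inRange(h[R],(130,60,40),(165,255,255))),"light",bb(cv2.inRange(h[R],(0,0,170),(180,60,255))))
E
python3 ft.py
python3 -m creep '[{"dx":0.012,"dy":-0.0013,"dz":0,"rx":0,"ry":0,"rz":0,"grip":0.58},{"dx":0.0225,"dy":-0.0024,"dz":0,"rx":0,"ry":0,"rz":0,"grip":0.58},{"dx":0.0325,"dy":-0.0034,"dz":0,"rx":0,"ry":0,"rz":0,"grip":0.58},{"dx":0.04,"dy":-0.0042,"dz":0,"rx":0,"ry":0,"rz":0,"grip":0.58},{"dx":0.045,"dy":-0.0047,"dz":0,"rx":0,"ry":0,"rz":0,"grip":0.58}]' | egrep "pos|force"
python3 ft.py
python3 -m creep '[{"dx":0.005,"dy":-0.0005,"dz":0,"rx":0,"ry":0,"rz":0,"grip":0.58},{"dx":0.01,"dy":-0.001,"dz":0,"rx":0,"ry":0,"rz":0,"grip":0.58},{"dx":0.015,"dy":-0.0016,"dz":0,"rx":0,"ry":0,"rz":0,"grip":0.58},{"dx":0.02,"dy":-0.0021,"dz":0,"rx":0,"ry":0,"rz":0,"grip":0.58},{"dx":0.025,"dy":-0.0026,"dz":0,"rx":0,"ry":0,"rz":0,"grip":0.58}]' | egrep "pos|force"
python3 ft.py
```

```text
purple ([17, 51, 15, 7, 89], array([24.6, 53.9])) light ([14, 12, 23, 39, 653], array([24.3, 30.5]))
eef_pos: [536.2, 9.5, 63.3]
force: [-0.8, -0.3, 0.3]
gripper_force: 0.0
purple ([17, 51, 15, 7, 90], array([24.6, 53.9])) light ([14, 12, 23, 39, 654], array([24.3, 30.5]))
eef_pos: [546.1, 8.5, 63.3]
force: [0.1, -0.1, -0.3]
gripper_force: 0.0
purple ([18, 49, 15, 9, 90], array([25.4, 53.1])) light ([18, 11, 23, 40, 663], array([28.5, 29.9]))
```

The top is moving and the foot is staying put, so the carton is tipping rather than sliding.

```bash

python3 -m creep '[{"dx":0.0075,"dy":-0.0008,"dz":0,"rx":0,"ry":0,"rz":0,"grip":0.58},{"dx":0.015,"dy":-0.0016,"dz":0,"rx":0,"ry":0,"rz":0,"grip":0.58},{"dx":0.0225,"dy":-0.0024,"dz":0,"rx":0,"ry":0,"rz":0,"grip":0.58},{"dx":0.03,"dy":-0.0031,"dz":0,"rx":0,"ry":0,"rz":0,"grip":0.58},{"dx":0.0375,"dy":-0.0039,"dz":0,"rx":0,"ry":0,"rz":0,"grip":0.58}]' | egrep "pos|force"
python3 ft.py
python3 -m creep '[{"dx":0.0075,"dy":-0.0008,"dz":0,"rx":0,"ry":0,"rz":0,"grip":0.58},{"dx":0.015,"dy":-0.0016,"dz":0,"rx":0,"ry":0,"rz":0,"grip":0.58},{"dx":0.02,"dy":-0.0021,"dz":0,"rx":0,"ry":0,"rz":0,"grip":0.58},{"dx":0.02,"dy":-0.0021,"dz":0,"rx":0,"ry":0,"rz":0,"grip":0.58},{"dx":0.02,"dy":-0.0021,"dz":0,"rx":0,"ry":0,"rz":0,"grip":0.58}]' | egrep "pos|force"
python3 ft.py
```

```text
eef_pos: [561.2, 6.9, 63.3]
force: [0.2, -1.0, 0.6]
gripper_force: 0.0
purple ([19, 47, 17, 11, 89], array([27.2, 52. ])) light ([20, 3, 30, 49, 811], array([35.6, 28. ]))
eef_pos: [568.9, 6.1, 63.3]
force: [-0.3, -0.5, -0.8]
gripper_force: 0.0
purple ([35, 47, 9, 12, 85], array([38.8, 53.3])) light ([33, 28, 39, 33, 997], array([53.5, 42.6]))
```

It has toppled. I'll retreat and look.

```bash

python3 -m creep '[{"dx":-0.03,"dy":0.003,"dz":0.02,"rx":0,"ry":0,"rz":0,"grip":0.58},{"dx":-0.08,"dy":0.008,"dz":0.08,"rx":0,"ry":0,"rz":0,"grip":0.58},{"dx":-0.13,"dy":0.013,"dz":0.16,"rx":0,"ry":0,"rz":0,"grip":0.58},{"dx":-0.18,"dy":0.018,"dz":0.24,"rx":0,"ry":0,"rz":0,"grip":0.58},{"dx":-0.2,"dy":0.02,"dz":0.27,"rx":0,"ry":0,"rz":0,"grip":0.58}]' 
python3 ft.py
python3 - <<'E'
from h import *
im=get_image("side");print(frame("side",im))
b=cv2.resize(im[170:270,200:360],None,fx=4,fy=4,interpolation=cv2.INTER_CUBIC)
a=np.radians(-6);c,s=np.cos(a),np.sin(a)
P=[(637.4+c*x-s*y,1.7+s*x+c*y,2) for x,y in((-61,-53),(61,-53),(61,53),(-61,53))]
cv2.polylines(b,[np.round((proj("side",P)-[200,170]+.5)*4).astype(int)],True,(255,0,0),1)
cv2.imwrite("pics/s5.png",b[:,:,::-1])
E
```

```text
clock: 12.52
eef_pos: [488.0, 14.3, 173.1]
tool_rot: [-3.141, 0.002, 3.038]
force: [1.4, 0.6, -0.9]
width: 18.3
gripper_force: 0.0
purple ([35, 47, 9, 12, 83], array([38.8, 53.4])) light ([33, 28, 39, 33, 997], array([53.5, 42.6]))
((637.1473999023438, 1.4098892211914062), (106.11556243896484, 122.18163299560547), 84.07781219482422)
```

View pics/s5.png

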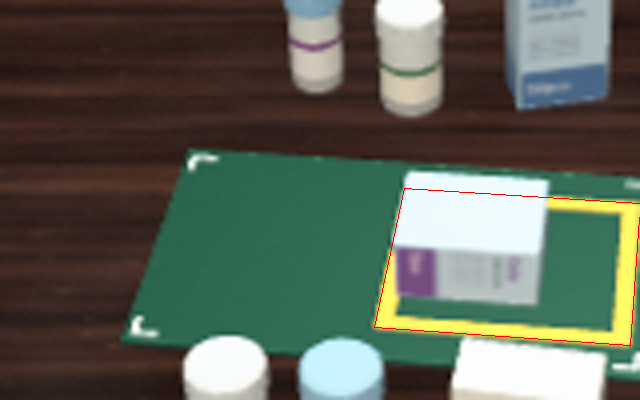

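The carton lies on its broad side, foot corner at (398,296) right by the tape's inner edge, wholly within the red outer outline apart from the height parallax. I'll check the corners numerically.

```bash
python3 - <<'E'
from h import *
a=np.radians(-6);X=np.array([np.cos(a),np.sin(a)]);Y=np.array([-X[1],X[0]])
for z,l in((2,[(398,296),(538,304)]),(36,[(395,245),(540,252),(548,178),(405,172)])):
    d=plane("side",(np.array(l)+.5)/4-.5+[200,170],z)-[637.2,1.5];print(z,np.round(np.c_[d@X,d@Y],1).tolist())
s=ctrl.read_state();print(s["clock"],np.abs(s["qd"]).max())
E
```

```text
2 [[-52.3, -30.3], [15.8, -28.9]]
36 [[-52.6, -31.9], [16.4, -29.8], [15.7, 26.2], [-55.3, 23.7]]
12.625 0.04892442992767142
```

The corners lie within x −55…+16 and y −32…+26 of the frame centre, and the outer limits are ±61 and ±53. Handing in.

```bash
python3 -c "
from cell import ctrl
print(ctrl.finish_job())"
```

```text
the job is handed in; nothing more can be done
None
```

The carton was slid upright to the near tape, left standing there briefly, then toppled away onto its broad side, wholly within the frame; the arm kept clear of the other cartons and vials, and the job is handed in.

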